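# Push the slide home and press it through the guard window

## Robot

A 7-joint arm with a two-finger parallel gripper is mounted at the origin on the work surface. World frame = base frame: x ahead of the robot, y to its left, z up, the work surface at z = 0. Lengths are in m, angles in rad, forces in N, time in s.
With the tool pointing down it reaches from about 0.35 to 0.9 m from the base axis. Payload 7.2 kg.
Tool frame: the origin (TCP) lies at the very end of the fingers, on their centre line; the grasp point (between the pads) lies 19 mm behind it; z points along the fingers, y is the line along which they close (so a half turn about z gives the same grasp; the last joint's range is limited). The gripper opens to 85 mm and grips with 20 to 120 N. Pads are 22 mm wide; open, the fingers measure 114 mm over their backs; the gripper's body (76 mm by 85 mm) begins 54 mm behind the grasp point. The pads swing forward as they close: fully open they stand 13 mm farther back than shut.
Start: joints at [1.041, 0.411, -0.013, 1.596, 0.006, 1.134, -0.082], TCP at [0.278, -0.56, 0.231] pointing down, gripper open.
Joint ranges: [-2.95, 2.95], [-0.29, 1.99], [-1.47, 1.44], [0.14, 2.54], [-1.03, 4.17], [0.13, 1.85], [-2.86, 2.86]. Speed limits (rad/s): [2.39, 2.39, 3.01, 3.01, 3.14, 3.14, 3.14].

## Interface

Orientations are given as a unit quaternion [w, x, y, z].
In Python, from bench import r gives the robot as it stands. The module is installed in compiled form; this text tells all that it offers.
- The arm moves only by the tool step_arm, never from a script. Its argument "steps" is a list of rows, each a list of 3 entries, a list of its own where there are three numbers: the closure in counts, from 0 (fully open) to 255 (shut), then the shift along the tool's x, y, z in mm, then the turn about the tool's z in degrees. A call has 1 to 12 rows; each row shifts and turns the commanded pose from where the row before left it, along the tool's axes as they then stand; what a row does not reach is not made up. A row lasts 1/12 s, in which the tool goes at most 41.7 mm and 7.16 degrees, less where a joint would pass 70% of its speed; a pose out of reach is approached as far as the arm can. A call is refused whole if a number of a shift passes 41.7 or a number of a turn 7.16, either way. A call with a gripper value outside its range is refused whole. The fingers move at their own pace and stop on an object; "grip_force" is the grip in N (left out, the last holds). Time passes only in rows, so rows that do not move let the fingers close. It gives the time, the measured TCP pose, the force, the opening and the grip force at its end, in the units of the state.
- r.read_state(): the state, without advancing time (a new reading comes with each control period).
- r.read_camera(name): name is "scene" or "side" or "wrist"; returns a dict with "frame" (400x640x3 uint8, red, green, blue), "fx", "fy", "cx", "cy" (pixels), "camera_from_world" (4x4, takes a point from world to camera coordinates). Camera axes: x right, y down, z forward; pixel columns grow to the right and rows downward; lengths in m; the calibration is good to about 2 mm. A picture is of the moment at which its call begins. There is no depth.
- r.job_done(): hands the job in; it is judged then, once.
The state is a dict: "time": time; "joint_positions": joint angles; "joint_velocities": joint speeds; "joint_torque": joint torques, N m; "eef_pos": TCP position; "tcp_rot": TCP orientation; "ft_force": force on the tool from outside, world axes, zero at the start; "wrist_torque": the same for the moment, N m; "grip_width": finger opening in m; "finger_force": force on a finger pad.
Only numpy, scipy, OpenCV 4.12 (cv2) and the standard library are available. Lean on these libraries where they do the work, as an engineer would, in place of code of your own. Each camera call takes 0.05 s, during which the arm holds its last target. There are 200 camera calls.

## Task

Push the blue slide carrier with the fingertips along the press bed until it is fully home against its end stop; then reach down through the window in the yellow guard, press the red lever all the way down, keep it down for two seconds and let it come back up. Do not touch the guard at any time, do not press the lever before the carrier is home, do not lift the carrier, and leave the other things on the bench alone.

Things in the scene. Friction and masses are not known exactly. Their poses are not given: they have to be found in the camera images.
- press: White slide press, fixed; origin at bench level, x from its open front (robot side) to the rear, y left, z up. Bed x -140 to +160 mm, 200 mm wide, top 20 mm above the bench. On it, channel along y = 0 between rails 14 mm high (y = +-36, x -60 to +90 mm), end stop at x = +85 mm. Rear head 100 mm wide, x 107 to 157 mm, top 135 mm above the bench, the highest part.
- carrier_front (a point): Centre of the robot-side face of the upright push plate (56 wide, 6 thick, 45 mm tall, standing from the bed) of the loose blue slide carrier (165 x 60 x 8 mm, about 0.2 kg). Axes parallel to the press's. It slides along the press's x with 1 to 3 N of friction, starts 25 to 50 mm short of home; home, this point is at x = -80 mm in the press's frame.
- guard: Fixed guard on the press bed: posts, clear front and side walls, flat yellow top frame 120 (x) x 150 (y) x 5 mm, upper face 135 mm above the bench. Origin: centre of its foot, 20 mm above the bench; axes parallel to the press's; offset from the press by a few mm differs each time. The front wall's lower edge is 75 mm above the bench: the carrier passes under it.
- window (a point): Centre of the guard's window, an open rectangle in the yellow top frame, at the frame's upper face: 90 mm clear along the guard's x, 100 mm along its y. Nothing fills it.
- lever_pad (a point): Centre of the upper face of the red lever pad under the window, 34 (x) x 44 mm (y); moves with the lever. Released, it is 118 mm above the bench (17 mm below the guard's upper face), near x = 35 mm, y = 0 of the press; fully pressed it is 22 mm lower and tilted 0.22 rad.
- lever (a joint): Angle of the sprung lever, hinged 100 mm behind the pad's centre: 0 released (up), 0.22 rad fully down on its stop. At the pad it takes about 5 N to start and 8 N to reach the stop; it springs back when let go.
- reagent: Bystander, loose: amber glass reagent bottle with black cap, 56 mm across, 120 mm tall. Origin at the centre of its underside.
- jar: Bystander, loose: white specimen jar with blue lid, 52 mm across, 60 mm tall. Origin at the centre of its underside.
- beaker: Bystander, loose: open glass beaker, 60 mm across, 75 mm tall. Origin at the centre of its underside.
- slide_box: Bystander, loose: closed green slide box, 90 x 85 x 30 mm. Origin at the centre of its underside.
- dish: Bystander, loose: clear round dish with a paper disc on top, 90 mm across, 15 mm tall. Origin at the centre of its underside.
- probe: Bystander, loose: orange-handled probe lying on the bench, 150 mm long along its x. Origin under its middle.
Not all that is in view belongs to the job. Of the things that look like the part that bears carrier_front, the largest one is meant.

How it is judged:
By the outcome, as a careful person would: the job done as asked, in the order asked, and still so for the second after the job is handed in, with the robot touching nothing.
It also fails if it takes over 48 s, if anything falls off the work surface, if the arm or the gripper's body presses on something with over 40 N, if the wrist force passes 120 N, or if a joint passes its speed limit or range.

## Working session

There is one attempt and no reset: what is moved stays moved. The work goes in short steps, Python scripts to look and compute and a tool call to move; the robot and the scene stay as the last step left them, time stands still between calls to the robot, and variables do not carry over. Pictures are saved under pics/ and viewed, at most 10 in all, crops included, and the job is handed in when it is done.

Besides the shell and the picture viewer there is one more tool, called after "Call:" as a command line: name --argument value ..., lists and objects as JSON in quotes. step_arm: Moves the arm, as the interface text tells. Its arguments: {"type":"object","properties":{"steps":{"type":"array"},"grip_force":{"type":"number"}},"required":["steps"]}

```bash
mkdir -p pics
cat > h.py <<'E'
import numpy as np, cv2
from bench import r
def cam(n):
    c=r.read_camera(n); return c
def save(c,p): cv2.imwrite(p,cv2.cvtColor(c["frame"],cv2.COLOR_RGB2BGR))
def ray(c,uv):
    T=np.array(c["camera_from_world"]);R=T[:3,:3];o=-R.T@T[:3,3]
    d=R.T@np.array([(uv[0]-c["cx"])/c["fx"],(uv[1]-c["cy"])/c["fy"],1]);return o,d
def atz(c,uv,z):
    o,d=ray(c,uv);return o+d*(z-o[2])/d[2]
def proj(c,p):
    T=np.array(c["camera_from_world"]);q=T[:3,:3]@np.array(p)+T[:3,3]
    return np.array([c["fx"]*q[0]/q[2]+c["cx"],c["fy"]*q[1]/q[2]+c["cy"]])
E
python3 - <<'E'
from h import *
import pickle
d={}
for n in("scene","side","wrist"):
    c=cam(n);save(c,f"pics/{n}0.png");d[n]=c
    o,_=ray(c,(0,0));print(n,o.round(3),c["fx"])
pickle.dump(d,open("c0.pkl","wb"))
s=r.read_state();print(s)
E
```

```text
scene [1.115 0.666 1.511] 495.77815916363176
side [0.507 0.952 1.105] 438.19834555390753
wrist [ 0.341 -0.527  0.374] 320.7979437832675
{'time': 0.15, 'joint_positions': array([ 1.04080771,  0.41172707, -0.012722  ,  1.59682032,  0.00559283,
        1.13431854, -0.08220897]), 'joint_velocities': array([ 0.00031815, -0.00201823,  0.00072006, -0.00327082,  0.00039016,
        0.00043583, -0.00015856]), 'joint_torque': array([ 6.08335122e-04, -6.01035833e+01,  6.82648234e-01, -2.99649167e+01,
        1.39891999e-02,  7.88277830e-03, -7.78135291e-05]), 'eef_pos': array([ 0.27828102, -0.55921271,  0.23065229]), 'tcp_rot': array([-5.92624610e-04,  9.73459574e-01,  2.28858196e-01, -1.78423895e-04]), 'ft_force': array([0.26168373, 0.00920942, 0.71922371]), 'wrist_torque': array([-0.0330381 , -0.0038404 ,  0.03514112]), 'finger_force': 0.0, 'grip_width': 0.08539146335139491}
```

View pics/scene0.png

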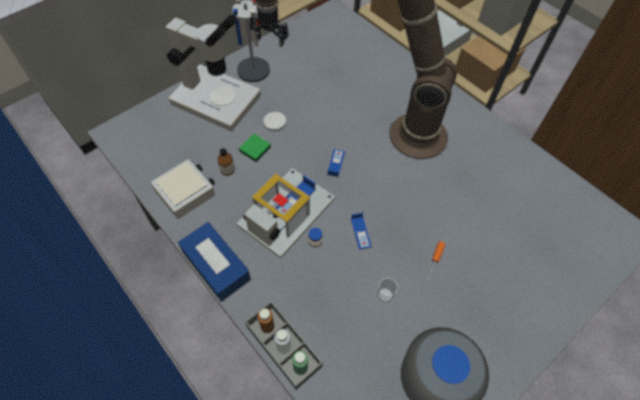

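View pics/side0.png

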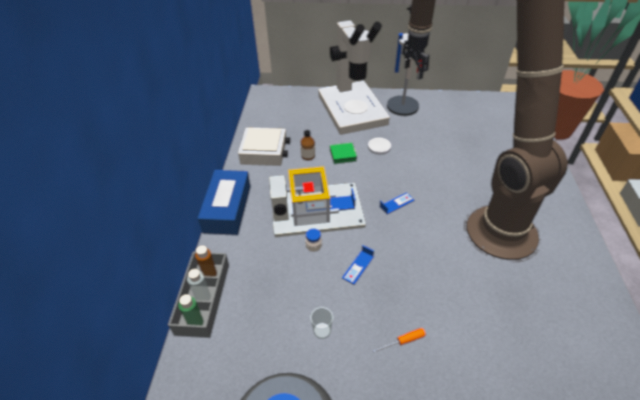

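Scene view: the press is at about (288,210). Three blue carrier-like things: one on the press bed (305,187), loose ones at (337,160) and (361,231). The one in the press channel fits, because it lies in the channel and most of it is under the guard. I'll confirm that with an enlarged crop.

Run:
```python
import cv2,numpy as np
a=cv2.imread("pics/scene0.png")[150:260,230:380]; b=cv2.imread("pics/side0.png")[150:290,260:420]
a=cv2.resize(a,(400*150//110*1,400),interpolation=cv2.INTER_CUBIC)
b=cv2.resize(b,None,fx=5,fy=4.285,interpolation=cv2.INTER_CUBIC)
cv2.imwrite("pics/a.png",cv2.resize(cv2.imread("pics/scene0.png")[155:255,235:345],None,fx=5,fy=5,interpolation=cv2.INTER_CUBIC))
cv2.imwrite("pics/b.png",cv2.resize(cv2.imread("pics/side0.png")[155:275,265:420],None,fx=5,fy=5,interpolation=cv2.INTER_CUBIC))
```

```text
(no output)
```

View pics/a.png

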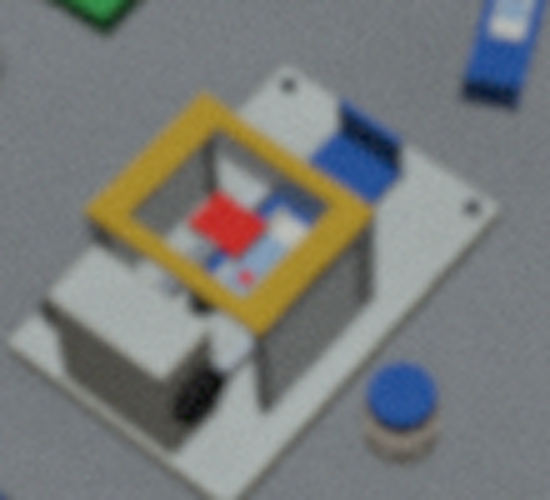

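View pics/b.png

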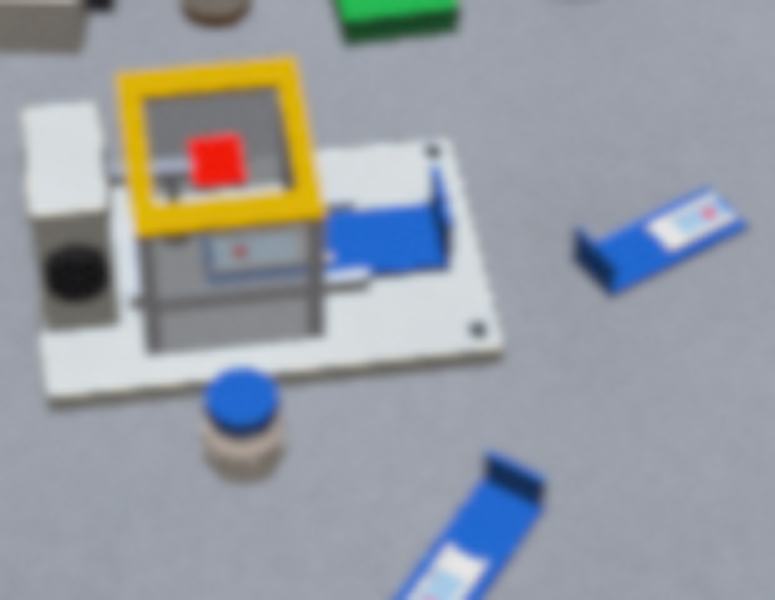

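```bash
cat > fit.py <<'E'
from h import *
import pickle
from scipy.optimize import least_squares
d=pickle.load(open("c0.pkl","rb"))
S=lambda u,v:("scene",235+(u-2)/5,155+(v-2)/5)
D=lambda u,v:("side",265+(u-2)/5,155+(v-2)/5)
obs=[]
# bed top corners
for p,(o) in [((-.14,.1),S(498,206)),((-.14,-.1),S(288,65)),((.16,-.1),S(8,340)),((-.14,-.1),D(450,139)),((-.14,.1),D(503,348)),((.16,.1),D(46,393))]:
    obs.append((0,(*p,.02),o))
for p,o in [((-.06,-.075),S(205,93)),((-.06,.075),S(374,212)),((.06,.075),S(262,328)),((.06,-.075),S(87,210)),((.06,-.075),D(116,73)),((-.06,-.075),D(297,57)),((-.06,.075),D(326,217)),((.06,.075),D(142,233))]:
    obs.append((1,(*p,.135),o))
for p,o in [((0,-.028),S(345,99)),((0,.028),S(401,150)),((0,-.028),D(438,170)),((0,.028),D(449,226))]:
    obs.append((2,(*p,.065),o))
# lever pad corners
for p,o in [((-.017,-.022),S(222,190)),((-.017,.022),S(266,222)),((.017,.022),S(238,256)),((.017,-.022),S(190,222)),
            ((.017,-.022),D(187,137)),((-.017,-.022),D(240,132)),((-.017,.022),D(246,184)),((.017,.022),D(193,189))]:
    obs.append((3,(*p,.118),o))
def W(q,k,p):
    x,y,yaw,gx,gy,s,lx,ly=q; a=np.array(p,float)
    if k==1:a[:2]+=[gx,gy]
    if k==2:a[:2]+=[s,0]
    if k==3:a[:2]+=[lx,ly]
    c,n=np.cos(yaw),np.sin(yaw)
    return np.array([x+c*a[0]-n*a[1],y+n*a[0]+c*a[1],a[2]])
def f(q): return np.concatenate([proj(d[o[0]],W(q,k,p))-o[1:] for k,p,o in obs])
if __name__=="__main__":
    p0=atz(d["scene"],(290,212),.02);print(p0)
    m=least_squares(f,[p0[0],p0[1],0,0,0,-.12,.035,0],loss="soft_l1");q=m.x
    print(q.round(4)); print(f(q).reshape(-1,2).round(1).tolist())
    np.save("q.npy",q)
    print("carrier front",W(q,2,(0,0,.045)),"window",W(q,1,(0,0,.135)),"pad",W(q,3,(0,0,.118)))
    for n,(u,v) in dict(reagent=(228,172),jar=(316,244),slidebox=(255,152),dish=(274,122),dec1=(337,162),dec2=(361,231)).items(): print(n,atz(d["scene"],(u,v),0).round(3))
E
python3 fit.py
```

```text
[ 0.60613185 -0.04201107  0.02      ]
[ 5.978e-01 -6.080e-02  1.917e-01  3.290e-02  1.400e-03 -1.151e-01
  3.480e-02 -2.000e-04]
[[1.3, 0.2], [0.1, -0.5], [-0.1, -0.1], [-0.1, -0.1], [0.1, 0.1], [-0.6, 0.7], [0.2, -0.7], [1.0, -0.8], [-0.3, 0.9], [-0.3, -0.7], [0.0, 0.0], [-0.1, -0.1], [0.2, -0.1], [-1.7, 0.6], [-0.6, 0.2], [0.6, -1.7], [-0.6, -0.7], [0.1, -0.1], [-0.1, -0.6], [1.2, 0.1], [0.1, 0.2], [-0.4, -0.2], [-0.1, 0.5], [-0.3, 0.5], [-0.0, -0.5], [-0.0, -0.5]]
carrier front [ 0.48481428 -0.08272619  0.045     ] window [ 0.62985466 -0.05317307  0.135     ] pad [ 0.63203919 -0.05431285  0.118     ]
reagent [ 0.668 -0.333  0.   ]
jar [0.611 0.103 0.   ]
slidebox [ 0.535 -0.343  0.   ]
dish [ 0.389 -0.414 -0.   ]
dec1 [ 0.327 -0.107 -0.   ]
dec2 [0.46  0.165 0.   ]
```

Both views agree to about 1 px. The carrier in the press is clearly the largest of the three, so it's the one meant. It sits about 35 mm short of home, and the press yaw is 11°. I'll close the fingers and turn the tool to line up with the press axis.

Call:
step_arm --steps '[[255, [0, 0, 0], 5], [255, [0, 0, 0], 5], [255, [0, 0, 0], 5.5], [255, [0, 0, 0], 0], [255, [0, 0, 0], 0]]' --grip_force 40

```text
time: 0.57
eef_pos: [0.2785, -0.5593, 0.231]
tcp_rot: [-0.0, 0.995, 0.097, -0.0]
ft_force: [-0.2, -0.6, 0.4]
grip_width: 0.0252
finger_force: 0.0
```

```bash
cat > rel.py <<'E'
import sys
from fit import *
from scipy.spatial.transform import Rotation as Ro
q=np.load("q.npy");s=r.read_state();w=s["tcp_rot"]
R=Ro.from_quat([*w[1:],w[0]]).as_matrix()
c,n=np.cos(q[2]),np.sin(q[2]);A=np.array([[c,-n,0],[n,c,0],[0,0,1]])
print("t",s["time"],"press TCP mm",(A.T@(s["eef_pos"]-[q[0],q[1],0])*1e3).round(1),"yaw err deg",np.degrees(np.arctan2(R[1,0],R[0,0])-q[2]).round(2),"tilt",R[:,2].round(3),"F",s["ft_force"].round(1),"gw",s["grip_width"])
if len(sys.argv)>3:
    t=W(q,0,np.array([float(a) for a in sys.argv[1:4]])/1e3)
    print("shift",(R.T@(t-s["eef_pos"])*1e3).round(1))
E
python3 rel.py -155 0 120
```

```text
t 0.5667 press TCP mm [-408.5 -428.6  231. ] yaw err deg 0.15 tilt [-0.  0. -1.] F [-0.2 -0.6  0.4] gw 0.02517860908528775
shift [ 254.7 -427.8  111.1]
```

Call:
step_arm --steps '[[255, [16, -27, 0], 0], [255, [16, -27, 0], 0], [255, [16, -27, 0], 0], [255, [16, -27, 0], 0], [255, [16, -27, 0], 0], [255, [16, -27, 0], 0], [255, [16, -27, 0], 0], [255, [16, -27, 0], 0], [255, [16, -27, 0], 0], [255, [16, -27, 0], 0], [255, [16, -27, 0], 0], [255, [16, -27, 0], 0]]'

```text
time: 1.57
eef_pos: [0.4056, -0.2035, 0.2315]
tcp_rot: [0.0, 0.995, 0.097, 0.0]
ft_force: [0.4, 0.9, -0.2]
grip_width: -0.0002
finger_force: 0.0
```

Call:
step_arm --steps '[[255, [15, -26, 5], 0], [255, [15, -26, 10], 0], [255, [15, -26, 16], 0], [255, [15, -26, 20], 0], [255, [2, 0, 20], 0], [255, [0, 0, 20], 0], [255, [0, 0, 15], 0], [255, [0, 0, 5], 0], [255, [0, 0, 0], 0], [255, [0, 0, 0], 0]]'

```text
time: 2.4
eef_pos: [0.4467, -0.0912, 0.1207]
tcp_rot: [0.0, 0.995, 0.096, 0.0]
ft_force: [-0.4, 0.6, 0.3]
grip_width: 0.0001
finger_force: 0.0
```

```bash
python3 rel.py -155 0 36
python3 - <<'E'
from h import *
import pickle
d={n:cam(n) for n in("scene","side")};pickle.dump(d,open("c1.pkl","wb"))
a=cv2.resize(d["scene"]["frame"][145:245,255:375],None,fx=3.3,fy=4)
b=cv2.resize(d["side"]["frame"][150:250,270:390],None,fx=3.3,fy=4)
cv2.imwrite("pics/c.png",cv2.cvtColor(np.hstack([a,b]),cv2.COLOR_RGB2BGR))
E
```

```text
t 2.4 press TCP mm [-154.2   -1.   120.7] yaw err deg 0.04 tilt [ 0.  0. -1.] F [-0.4  0.6  0.3] gw 0.00014796063165460678
shift [-0.8 -1.  84.7]
```

View pics/c.png

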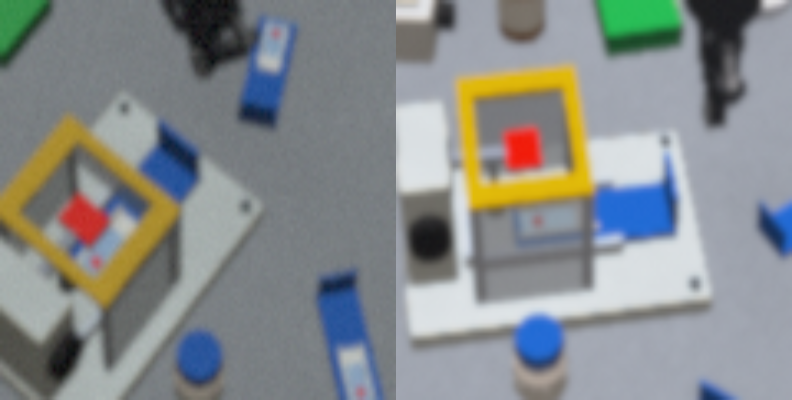

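The left crop (scene) shows the fingertips at about full-image (317,162), above the front edge of the bed. The right crop (side) shows them at about (486,180). The carrier is untouched and clear of the fingers. Next I'll check where the TCP projects, then go down.

Run:
```python
from h import *
import pickle
d=pickle.load(open("c1.pkl","rb"))
for n in d: print(n,proj(d[n],[.4467,-.0912,.1207]))
print("crop side tip full px",270+(712)/3.3-120,150+123/4)
```

```text
scene [316.03837872 162.28960524]
side [365.4035019 180.3101548]
crop side tip full px 365.75757575757575 180.75
```

Call:
step_arm --steps '[[255, [0, -1, 10], 0], [255, [0, 0, 18], 0], [255, [0, 0, 20], 0], [255, [0, 0, 18], 0], [255, [0, 0, 12], 0], [255, [0, 0, 6], 0], [255, [0, 0, 0], 0], [255, [0, 0, 0], 0]]'

```text
time: 3.17
eef_pos: [0.4464, -0.09, 0.0365]
tcp_rot: [0.0, 0.995, 0.096, 0.0]
ft_force: [-0.1, -0.3, 0.0]
grip_width: -0.0002
finger_force: 0.0
```

Call:
step_arm --steps '[[255, [4, 0, 0], 0], [255, [4, 0, 0], 0], [255, [4, 0, 0], 0], [255, [4, 0, 0], 0], [255, [4, 0, 0], 0], [255, [4, 0, 0], 0], [255, [3, 0, 0], 0], [255, [3, 0, 0], 0], [255, [3, 0, 0], 0], [255, [0, 0, 0], 0]]'

```text
time: 4.0
eef_pos: [0.4791, -0.0836, 0.0362]
tcp_rot: [-0.0, 0.995, 0.096, 0.0]
ft_force: [0.0, -0.8, -0.8]
grip_width: 0.0002
finger_force: 0.0
```

```bash
python3 rel.py
```

```text
t 4.0 press TCP mm [-120.9    0.2   36.2] yaw err deg -0.02 tilt [ 0.  0. -1.] F [ 0.  -0.8 -0.8] gw 0.0001523340710176753
```

Call:
step_arm --steps '[[255, [3, 0, 0], 0], [255, [3, 0, 0], 0], [255, [3, 0, 0], 0], [255, [3, 0, 0], 0], [255, [3, 0, 0], 0], [255, [3, 0, 0], 0], [255, [2, 0, 0], 0], [255, [2, 0, 0], 0], [255, [1, 0, 0], 0], [255, [1, 0, 0], 0]]'

```text
time: 4.83
eef_pos: [0.5022, -0.0793, 0.0363]
tcp_rot: [0.0, 0.995, 0.096, -0.0]
ft_force: [-1.7, -0.1, 1.3]
grip_width: -0.0
finger_force: 1.1
```

```bash
python3 rel.py
python3 - <<'E'
from h import *
import pickle
d={n:cam(n) for n in("scene","side")};pickle.dump(d,open("c2.pkl","wb"))
a=cv2.resize(d["scene"]["frame"][145:245,255:355],None,fx=4,fy=4)
b=cv2.resize(d["side"]["frame"][150:250,270:370],None,fx=4,fy=4)
cv2.imwrite("pics/d.png",cv2.cvtColor(np.hstack([a,b]),cv2.COLOR_RGB2BGR))
E
```

```text
t 4.8333 press TCP mm [-97.4   0.1  36.3] yaw err deg -0.02 tilt [-0. -0. -1.] F [-1.7 -0.1  1.3] gw -4.472634859581524e-05
```

View pics/d.png

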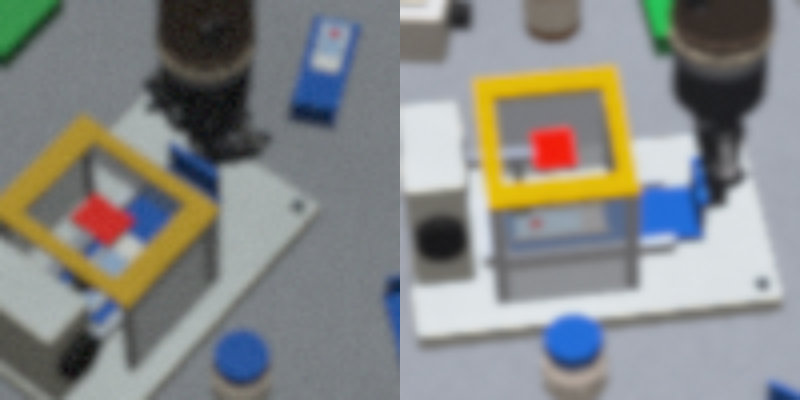

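Both crops show the plate being pushed, at about (193,168) in the left one and (698,180) in the right one, with the carrier sliding under the guard. I'll keep going in small steps until the force rises at the stop.

Call:
step_arm --steps '[[255, [1, 0, 0], 0], [255, [1, 0, 0], 0], [255, [1, 0, 0], 0], [255, [1, 0, 0], 0], [255, [1, 0, 0], 0], [255, [1, 0, 0], 0]]'

```text
time: 5.43
eef_pos: [0.5081, -0.0781, 0.0363]
tcp_rot: [0.0, 0.995, 0.095, -0.0]
ft_force: [-1.4, -0.9, 0.9]
grip_width: 0.0001
finger_force: 0.9
```

Call:
step_arm --steps '[[255, [0.7, 0, 0], 0], [255, [0.7, 0, 0], 0], [255, [0.6, 0, 0], 0], [255, [0, 0, 0], 0]]'

```text
time: 5.77
eef_pos: [0.5096, -0.0778, 0.0362]
tcp_rot: [0.0, 0.995, 0.095, -0.001]
ft_force: [-4.4, -0.3, 2.0]
grip_width: 0.0003
finger_force: 2.0
```

```bash
python3 rel.py
```

```text
t 5.7667 press TCP mm [-89.9   0.1  36.2] yaw err deg -0.03 tilt [-0.001 -0.    -1.   ] F [-4.4 -0.3  2. ] gw 0.0002510509608379736
```

Force is rising at about the expected place (-90 mm). I'll press a little more to confirm the stop.

Call:
step_arm --steps '[[255, [0.7, 0, 0], 0], [255, [0.7, 0, 0], 0], [255, [0.6, 0, 0], 0], [255, [0, 0, 0], 0]]'

```text
time: 6.1
eef_pos: [0.5096, -0.0779, 0.036]
tcp_rot: [0.0, 0.995, 0.095, -0.002]
ft_force: [-10.1, -1.4, 8.0]
grip_width: -0.0003
finger_force: 5.0
```

```bash
python3 rel.py
```

```text
t 6.1 press TCP mm [-89.9   0.1  36. ] yaw err deg -0.05 tilt [-0.005 -0.001 -1.   ] F [-10.1  -1.4   8. ] gw -0.00026209524434573115
```

The TCP stopped dead and the force went to 10 N, so the carrier is home. I'll back off and lift.

Call:
step_arm --steps '[[255, [-3, 0, 0], 0], [255, [-6, 0, 0], 0], [255, [-10, 0, 0], 0], [255, [-10, 0, 0], 0], [255, [-4, 0, -10], 0], [255, [0, 0, -25], 0], [255, [0, 0, -35], 0], [255, [0, 0, -35], 0], [255, [0, 0, -30], 0], [255, [0, 0, -12], 0], [255, [0, 0, 0], 0]]'

```text
time: 7.02
eef_pos: [0.4814, -0.0839, 0.1876]
tcp_rot: [0.001, 0.995, 0.095, 0.003]
ft_force: [-0.4, -0.2, -0.2]
grip_width: -0.0001
finger_force: 0.0
```

```bash
python3 rel.py 34.5 0 175
python3 - <<'E'
from h import *
c=cam("scene");d=cam("side")
a=cv2.resize(c["frame"][145:245,255:355],None,fx=4,fy=4)
b=cv2.resize(d["frame"][150:250,270:370],None,fx=4,fy=4)
cv2.imwrite("pics/e.png",cv2.cvtColor(np.hstack([a,b]),cv2.COLOR_RGB2BGR))
from fit import W
q=np.load("q.npy")
for y in(-.028,.028): print((proj(d,W(q,0,(-.08,y,.065)))-[270,150])*4+[400,0],(proj(c,W(q,0,(-.08,y,.065)))-[255,145])*4)
E
```

```text
t 7.0167 press TCP mm [-118.7   -0.5  187.6] yaw err deg -0.04 tilt [ 0.007 -0.001 -1.   ] F [-0.4 -0.2 -0.2] gw -8.297552004891449e-05
shift [153.1  -0.6  13.6]
[685.15944329 155.67460802] [166.69961317 144.10378829]
[695.70886594 203.04440965] [216.31243857 177.84404788]
```

View pics/e.png

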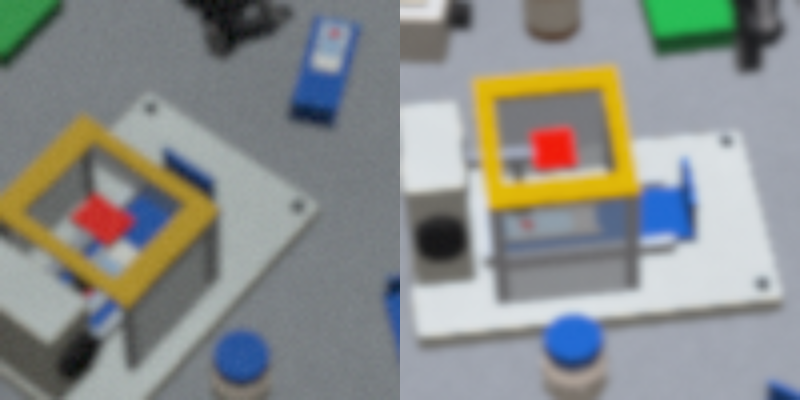

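The plate's top edge is at about (165,148)–(215,185) in the left crop and (685,158)–(695,207) in the right crop. The projected home position matches to about 1 px, so the carrier is home and clear of the fingers. Now I'll move over the window.

Call:
step_arm --steps '[[255, [10, 0, 0], 0], [255, [20, 0, 0], 0], [255, [25, 0, 0], 0], [255, [30, 0, 0], 0], [255, [30, 0, 0], 0], [255, [20, 0, 0], 0], [255, [12, 0, 0], 0], [255, [6, 0, 0], 0], [255, [0, 0, 0], 0], [255, [0, 0, 0], 0]]'

```text
time: 7.95
eef_pos: [0.6291, -0.0544, 0.182]
tcp_rot: [-0.0, 0.995, 0.096, -0.001]
ft_force: [0.6, -0.5, 0.8]
grip_width: 0.0003
finger_force: 0.0
```

```bash
python3 rel.py 34.5 0 122
```

```text
t 7.95 press TCP mm [ 31.9   0.3 182. ] yaw err deg -0.01 tilt [-0.002  0.    -1.   ] F [ 0.6 -0.5  0.8] gw 0.00026211804179524206
shift [ 2.7  0.3 60. ]
```

Call:
step_arm --steps '[[255, [2.5, 0, 10], 0], [255, [0, 0, 15], 0], [255, [0, 0, 15], 0], [255, [0, 0, 12], 0], [255, [0, 0, 6], 0], [255, [0, 0, 2], 0], [255, [0, 0, 0], 0], [255, [0, 0, 0], 0]]'

```text
time: 8.62
eef_pos: [0.6326, -0.0541, 0.1238]
tcp_rot: [0.0, 0.995, 0.095, 0.0]
ft_force: [-1.0, -0.3, 0.0]
grip_width: -0.0001
finger_force: 0.0
```

Call:
step_arm --steps '[[255, [0, 0, 3], 0], [255, [0, 0, 3], 0], [255, [0, 0, 3], 0], [255, [0, 0, 3], 0], [255, [0, 0, 3], 0], [255, [0, 0, 3], 0], [255, [0, 0, 3], 0], [255, [0, 0, 2], 0]]'

```text
time: 9.28
eef_pos: [0.6333, -0.054, 0.1011]
tcp_rot: [0.0, 0.995, 0.096, 0.001]
ft_force: [0.5, 0.3, 7.5]
grip_width: -0.0
finger_force: 3.8
```

Call:
step_arm --steps '[[255, [0, 0, 1], 0], [255, [0, 0, 1], 0], [255, [0, 0, 0], 0]]'

```text
time: 9.53
eef_pos: [0.6335, -0.0539, 0.0994]
tcp_rot: [0.0, 0.995, 0.096, 0.001]
ft_force: [-0.6, 0.3, 8.5]
grip_width: 0.0003
finger_force: 3.8
```

```bash
python3 rel.py
```

```text
t 9.5333 press TCP mm [36.4 -0.1 99.4] yaw err deg -0.02 tilt [ 0.003 -0.    -1.   ] F [-0.6  0.3  8.5] gw 0.00029501586915287227
```

Spring only so far. I'll press further until the force shows the stop.

Call:
step_arm --steps '[[255, [0, 0, 1], 0], [255, [0, 0, 1], 0], [255, [0, 0, 1], 0], [255, [0, 0, 0], 0]]'

```text
time: 9.87
eef_pos: [0.6339, -0.0539, 0.0973]
tcp_rot: [0.0, 0.995, 0.096, 0.002]
ft_force: [-2.1, 0.3, 12.0]
grip_width: 0.0
finger_force: 6.0
```

Call:
step_arm --steps '[[255, [0, 0, 1], 0], [255, [0, 0, 0.5], 0], [255, [0, 0, 0], 0]]'

```text
time: 10.12
eef_pos: [0.634, -0.0539, 0.0969]
tcp_rot: [0.0, 0.995, 0.095, 0.002]
ft_force: [-4.9, 0.4, 18.6]
grip_width: -0.0002
finger_force: 10.3
```

The force climbs steeply with almost no travel, so the lever is on its stop. I'll hold for about 2.7 s, then release.

Call:
step_arm --steps '[[255, [0, 0, 0.5], 0], [255, [0, 0, 0], 0], [255, [0, 0, 0], 0], [255, [0, 0, 0], 0], [255, [0, 0, 0], 0], [255, [0, 0, 0], 0], [255, [0, 0, 0], 0], [255, [0, 0, 0], 0], [255, [0, 0, 0], 0], [255, [0, 0, 0], 0], [255, [0, 0, 0], 0], [255, [0, 0, 0], 0]]'

```text
time: 11.12
eef_pos: [0.634, -0.0539, 0.0968]
tcp_rot: [0.0, 0.995, 0.095, 0.002]
ft_force: [-5.6, 0.3, 22.3]
grip_width: -0.0001
finger_force: 11.7
```

Call:
step_arm --steps '[[255, [0, 0, 0], 0], [255, [0, 0, 0], 0], [255, [0, 0, 0], 0], [255, [0, 0, 0], 0], [255, [0, 0, 0], 0], [255, [0, 0, 0], 0], [255, [0, 0, 0], 0], [255, [0, 0, 0], 0], [255, [0, 0, 0], 0], [255, [0, 0, 0], 0], [255, [0, 0, 0], 0], [255, [0, 0, 0], 0]]'

```text
time: 12.12
eef_pos: [0.634, -0.0539, 0.0968]
tcp_rot: [0.0, 0.995, 0.095, 0.002]
ft_force: [-6.6, -1.2, 22.2]
grip_width: -0.0003
finger_force: 11.7
```

Call:
step_arm --steps '[[255, [0, 0, 0], 0], [255, [0, 0, 0], 0], [255, [0, 0, 0], 0], [255, [0, 0, 0], 0], [255, [0, 0, 0], 0], [255, [0, 0, 0], 0], [255, [0, 0, 0], 0], [255, [0, 0, 0], 0]]'

```text
time: 12.78
eef_pos: [0.634, -0.0539, 0.0968]
tcp_rot: [0.0, 0.995, 0.095, 0.002]
ft_force: [-6.0, 0.3, 22.0]
grip_width: 0.0
finger_force: 11.7
```

Call:
step_arm --steps '[[255, [-1, 0, -3], 0], [255, [-1, 0, -4], 0], [255, [0, 0, -5], 0], [255, [0, 0, -7], 0], [255, [0, 0, -10], 0], [255, [0, 0, -15], 0], [255, [0, 0, -20], 0], [255, [0, 0, -25], 0], [255, [0, 0, -25], 0], [255, [0, 0, -15], 0], [255, [0, 0, -5], 0], [255, [0, 0, 0], 0]]'

```text
time: 13.78
eef_pos: [0.6306, -0.0545, 0.2284]
tcp_rot: [0.0, 0.995, 0.095, 0.001]
ft_force: [0.0, 0.4, -0.6]
grip_width: 0.0004
finger_force: 0.0
```

Call:
step_arm --steps '[[255, [-10, 0, 0], 0], [255, [-25, 0, 0], 0], [255, [-30, 0, 0], 0], [255, [-30, 0, 0], 0], [255, [-25, 0, 0], 0], [255, [-20, 0, 0], 0], [255, [-10, 0, 0], 0], [255, [0, 0, 0], 0], [255, [0, 0, 0], 0]]'

```text
time: 14.53
eef_pos: [0.483, -0.083, 0.2269]
tcp_rot: [-0.0, 0.995, 0.095, -0.0]
ft_force: [0.9, -0.4, 0.2]
grip_width: 0.0002
finger_force: 0.0
```

```bash
python3 rel.py
python3 - <<'E'
from h import *
c=cam("scene");d=cam("side")
a=cv2.resize(c["frame"][145:245,255:355],None,fx=4,fy=4)
b=cv2.resize(d["frame"][150:250,270:370],None,fx=4,fy=4)
cv2.imwrite("pics/f.png",cv2.cvtColor(np.hstack([a,b]),cv2.COLOR_RGB2BGR))
E
```

```text
t 14.5333 press TCP mm [-1.169e+02  1.000e-01  2.269e+02] yaw err deg -0.05 tilt [-0.  0. -1.] F [ 0.9 -0.4  0.2] gw 0.00021852005420006286
```

View pics/f.png

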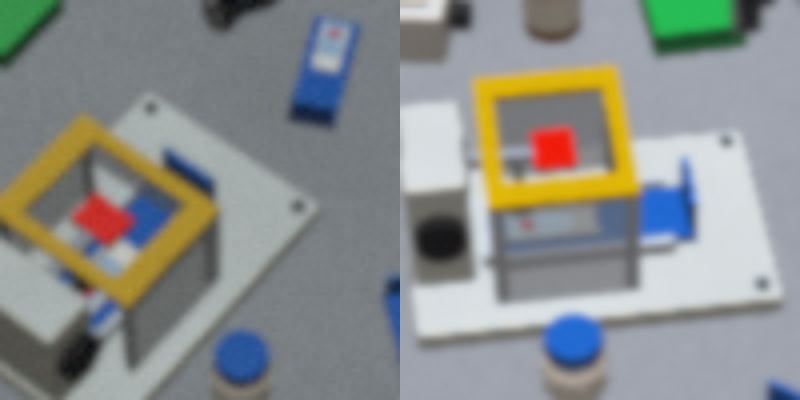

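The lever pad is back up, at (103,218) and (553,148) as before. The carrier is still home at (190,168) and (690,182), nothing else in these crops has moved, and the arm is clear.

```bash
python3 -c "
from bench import r
print(r.job_done())"
```

```text
the job is handed in; nothing more can be done
None
```

I pushed the carrier home against its stop, then pressed the lever to its stop, held it for about 2.7 s and let it spring back up; the job was handed in at 14.5 s with the arm clear and no sign of touching the guard.

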